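# Tighten the hose-nipple nut on the gas outlet

### The arm

A 6-joint arm with a two-finger parallel gripper is mounted at the origin on the work surface. World frame = base frame: x ahead of the robot, y to its left, z up, the work surface at z = 0. Lengths are in mm, angles in rad, forces in N, time in s.
With the tool pointing down it reaches from about 300 to 875 mm from the base axis. Payload 6.4 kg.
Tool frame: the origin (TCP) lies at the very end of the fingers, on their centre line; the grasp point (between the pads) lies 19 mm behind it (env.hold_point_z is the distance from the TCP to the grasp point, in mm); y points along the fingers, z is the direction in which the jaws open and shut, and the axes are right-handed (so a half turn about y gives the same grasp; the last joint's range is limited). The gripper opens to 85 mm and grips with 20 to 120 N. Pads are 22 mm wide; open, the fingers measure 114 mm over their backs; the gripper's body (76 mm by 85 mm) begins 54 mm behind the grasp point. The pads swing forward as they close: fully open they stand 13 mm farther back than shut.
Start: joints at [1.021, 0.181, 1.607, -0, 1.354, -0.206], TCP at [193.803, 541.37, 231.288] pointing down, gripper open.
Joint ranges: [-2.99, 2.99], [-0.89, 2.07], [0.3, 2.58], [-1.14, 4.28], [0, 2.63], [-3.12, 3.12]. Speed limits (rad/s): [2.57, 2.57, 3.01, 3.14, 3.14, 3.14].

### API

Orientations are given as [roll, pitch, yaw] about the fixed x, y, z axes, in that order (R = Rz(yaw) Ry(pitch) Rx(roll)).
In Python, from workcell import env gives the robot as it stands.
- The arm moves only by the tool play_rows, never from a script. Its argument "rows" is a list of rows, each a list of 6 numbers: the shift along the tool's x, y, z in cm, then the turn, a rotation vector about the tool's x, y, z in rad. A call has 1 to 12 rows; each row is the pose to reach, as a shift and turn from the pose commanded when the call began, along the tool's axes at that moment; what a row does not reach only later rows make up. A row lasts 1/8 s, in which the tool goes at most 62.5 mm and 10.7 degrees, less where a joint would pass 70% of its speed; a pose out of reach is approached as far as the arm can. A call with a gripper value outside its range is refused whole. "grip" is the gripper command: -1 is shut, 1 is fully open, values between are in proportion, set as the call begins (left out, the last holds). The fingers move at their own pace and stop on an object; "grip_force" is the grip in N (left out, the last holds). Time passes only in rows, so rows that repeat a pose let the fingers close. It gives the time, the measured TCP pose, the force and the opening at its end, in the units of the state.
- env.read_state(): the state, without advancing time (a new reading comes with each control period).
- env.grab_frame(name): name is "side" or "top" or "wrist"; returns the picture (400x640x3 uint8, red, green, blue); there is no depth.
- env.camera_model(name): a dict with "fovy" (degrees; the focal length in pixels is half the picture's height over the tangent of half this angle, whatever the lens; pixels are square), "cx", "cy" (the principal point, pixels), "R" (3x3) and "t" (3): a world point X has camera coordinates R X + t. Camera axes: x right, y down, z forward; pixel columns grow to the right and rows downward; lengths in mm; the calibration is good to about 2 mm. A picture is of the moment at which its call begins: read the wrist's pose just before it. camera_model takes no time and is no camera call; for the wrist camera it gives the pose at the moment of the call.
- env.close_job(): hands the job in, once; it reports no verdict.
The state is a dict: "time": time; "joint_pos": joint angles; "joint_velocities": joint speeds; "effort": joint torques, N m; "position": TCP position; "tcp_rot": TCP orientation; "force": force on the tool from outside, world axes, zero at the start; "wrist_torque": the same for the moment, N m; "gripper_width": finger opening in mm.
Only numpy, scipy, OpenCV 4.12 (cv2) and the standard library are available. Lean on these libraries where they do the work, as an engineer would, in place of code of your own. Each camera call takes 0.05 s, during which the arm holds its last target. There are 200 camera calls.

### The job

On the gas outlet with the hex nut, turn the nut clockwise by hand until the pointer line on its top points at the short rib (finger-tight), and let go of it. Then take the large open-ended wrench and with it alone pull the nut on to the long rib, without turning it past that, and lay the wrench back flat along its rest, across both supports. Leave the other things on the table where they are.

Things in the scene. Friction and masses are not known exactly. Their poses are not given: they have to be found in the camera images.
- outlet: the gas outlet with the hex nut; fixed. White base 90 x 90 mm, 34 high, with a round aluminium plate (86 mm across, top 40 mm above the table) and a 24 mm thick brass neck up to the nut. Origin: centre of the underside, on the nut's vertical axis. A fixed steel hose nipple, 10 mm thick (13.6 at its barbs), stands up through the nut to 100 mm above the table.
- short_rib (a point): middle of the short dark rib on the outlet's plate, the finger-tight mark: 8 mm long, radial, 34 to 42 mm from the nut's axis, in the direction +0.40 rad from the outlet's x axis (counter-clockwise from above). Its top is 45 mm above the table.
- long_rib (a point): middle of the long dark rib on the outlet's plate, the tight mark: 21 mm long, radial, 21 to 42 mm from the nut's axis, in the direction -0.50 rad from the outlet's x axis. Its top is 45 mm above the table.
- nut_mid (a point): centre of the brass hex nut, on its vertical axis, 75 mm above the table. Nut 32 mm across flats, 37 across corners, 22 high (64 to 86 mm up). x axis: direction of the dark pointer line on its top, a thin strip over a corner, ending 27 mm from the axis; corners at 0, 60, 120.. degrees from it, flats face 30, 90, 150.. degrees. It only turns; it does not rise or sink.
- nut (a joint): angle of the nut, rad, growing clockwise seen from above (tightening). Pointer direction in the outlet's frame = 2.0 minus this angle: 1.6 is finger-tight (at the short rib), 2.5 tight (at the long rib). Starts between 0.1 and 0.7. Steady friction of about 0.2 N m; stays where it is left; no stop near the marks.
- wrench_mid (a point): middle of the handle of the large steel open-ended wrench (280 g), half-way through its 10 mm thickness, near its balance point. x along the wrench to the jaw, z up. Handle 18 mm wide, from x = -96 to +54 mm. Jaw opens to +x: centre at +90 mm, 35 mm between parallel prongs, throat 20 mm behind the centre, flared tips at +111 mm; head about 57 mm wide.
- rest: the wrench's rest; fixed. Grey plate 190 x 64 x 6 mm with two black rubber supports, 16 mm long in x, 64 wide, tops 30 mm above the table, at x = -78 and +66 mm. Origin: centre of the underside; x along it. The wrench starts flat along it, its middle over the origin within 5 mm, 35 mm above the table, jaw towards +x.
- capped_outlet: the other outlet, closed by a round knurled brass cap (39 mm across, top 93 mm above the table) on the same 90 x 90 mm base; fixed, nothing to do there. Origin: centre of the underside.
- small_wrench_mid (a point): a small open-ended wrench, about 115 mm long, 6 thick, far too small for the nut; bystander. Its middle, 3 mm up.
- tape_wide: roll of paper tape lying flat, 64 mm across, 25 high; bystander. Origin: centre of the underside.
- tape_small: roll of paper tape lying flat, 48 mm across, 13 high; bystander. Origin: centre of the underside.
- dish: steel dish, 110 mm across, 38 high; bystander. Origin: centre of the underside.
- jar: white jar, 60 mm across, 42 high; bystander. Origin: centre of the underside.
There are look-alikes about, which are no part of the job. What is shaped like the part that bears wrench_mid but black or turquoise is not meant.

How it is judged (in metres and radians):
On the way, in this order (a step that is already met when the one before it is completed fails the run):
1. the nut has been turned by hand to finger-tight (pointer within 0.25 rad of the short rib) and let go (value of joint nut between 1.35 and 1.85 rad and contact force between each of the fingers, wrench and nut below 0.1 N), for 0.2 s.
2. the wrench is on the nut and has pulled it past finger-tight (value of joint nut above 2 rad and contact force between wrench and nut above 0.3 N).
At the end, for the whole second after the job is handed in: The nut's pointer is within 0.22 rad of the long rib (joint 2.28 to 2.72), and the wrench lies still and flat on both supports of its rest, its middle within 30 mm along and 25 mm across of the rest's centre, along the rest within 0.25 rad (value of joint nut between 2.28 and 2.72 rad and x of wrench_mid in the frame of rest between -0.03 and 0.03 m and y of wrench_mid in the frame of rest between -0.025 and 0.025 m and z of wrench_mid in the frame of rest between 0.031 and 0.039 m and angle between the x axis of wrench_mid and the x axis of rest, either way round below 0.25 rad and angle between wrench_mid's own z axis and vertical below 0.1 rad and linear speed of wrench below 0.02 m/s and contact force between wrench and nut below 0.1 N); the robot touches nothing.
It fails at once if the wrench pushes the nut before it is finger-tight (value of joint nut below 1.3 rad and contact force between wrench and nut above 1 N).
It fails at once if the fingers or the arm push the nut beyond finger-tight (value of joint nut above 1.95 rad and contact force between any of the fingers, the arm and nut above 1 N).
It fails at once if the nut is turned past the long rib (more than 0.3 rad) (value of joint nut above 2.8 rad).
It fails at once if a bystander is moved more than 30 mm (distance of any of small_wrench_mid, tape_wide, tape_small, dish, jar from where it was at the start of the episode above 0.03 m).
It also fails if it takes over 70 s, if anything falls off the work surface, if the arm or the gripper's body presses on something with over 40 N, if the wrist force passes 120 N, or if a joint passes its speed limit or range.

## Working session

There is one attempt and no reset: what is moved stays moved. The work goes in short steps, Python scripts to look and compute and a tool call to move; the robot and the scene stay as the last step left them, time stands still between calls to the robot, and variables do not carry over. Pictures are saved under pics/ and viewed, about 8 in all and at most 12, crops included, and the job is handed in when it is done.

Besides the shell and the picture viewer there is one more tool, called after "Call:" by a JSON object that holds its "api" and its "payload", one argument or row to a line. play_rows: Moves the arm, as the interface text tells. Its arguments: {"type":"object","properties":{"rows":{"type":"array"},"grip":{"type":"number"},"grip_force":{"type":"number"}},"required":["rows"]}

```bash
mkdir -p pics; ls; python3 - <<'E'
from workcell import env
import cv2,numpy as np
s=env.read_state();print(s)
for n in("top","side","wrist"):
    m=env.camera_model(n);print(n,m)
    cv2.imwrite(f"pics/{n}0.png",env.grab_frame(n)[:,:,::-1])
E
```

```text
pics
{'time': 0.0, 'joint_pos': array([ 1.02067931e+00,  1.81565852e-01,  1.60800457e+00, -3.65844037e-05,
        1.35378236e+00, -2.06360331e-01]), 'joint_velocities': array([ 1.91726530e-05, -9.00923500e-04, -1.67674580e-03, -7.06740957e-04,
       -2.86151277e-04,  1.42762799e-03]), 'effort': array([ 1.16657997e-03, -4.44850838e+01, -3.51349247e+01, -5.41169311e-05,
        9.01473948e-03,  1.44376151e-05]), 'position': array([193.52368654, 540.87126815, 230.37185361]), 'tcp_rot': array([-1.57252643e+00,  3.25694568e-04, -3.43749056e-01]), 'force': array([-0.15580032, -0.04102096,  0.25849859]), 'wrist_torque': array([-0.00262808, -0.01668349,  0.03764279]), 'gripper_width': 85.6131157707105}
top {'fovy': 42.75699822735103, 'cx': 318.5562011446104, 'cy': 199.6077217381425, 'R': array([[-0.02837454, -0.9993996 , -0.01988274],
       [-0.99808494,  0.02941977, -0.05441441],
       [ 0.05496669,  0.01830068, -0.99832046]]), 't': array([  11.37365403,  502.74683981, 1372.37211542])}
side {'fovy': 49.50370276181641, 'cx': 322.5982380719742, 'cy': 197.544359237209, 'R': array([[ 0.87281916, -0.48792761,  0.01064746],
       [-0.29030637, -0.53659854, -0.79232835],
       [ 0.39231229,  0.68846834, -0.61000198]]), 't': array([-430.03983666,  210.90598109, 1256.5605171 ])}
wrist {'fovy': 63.424365600339335, 'cx': 320.4292195115772, 'cy': 201.2021618420613, 'R': array([[ 0.33765123,  0.9412705 , -0.00121986],
       [ 0.8894657 , -0.31864333,  0.32759305],
       [ 0.30796497, -0.11169722, -0.94481813]]), 't': array([-575.25412687,  -42.43470439,  379.87885825])}
```

```bash
python3 - <<'E'
import cv2
im=cv2.imread("pics/top0.png");cv2.imwrite("pics/top0b.png",cv2.resize(im,None,fx=1.25,fy=1.25,interpolation=cv2.INTER_CUBIC))
E
```

```text
(no output)
```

View pics/top0b.png

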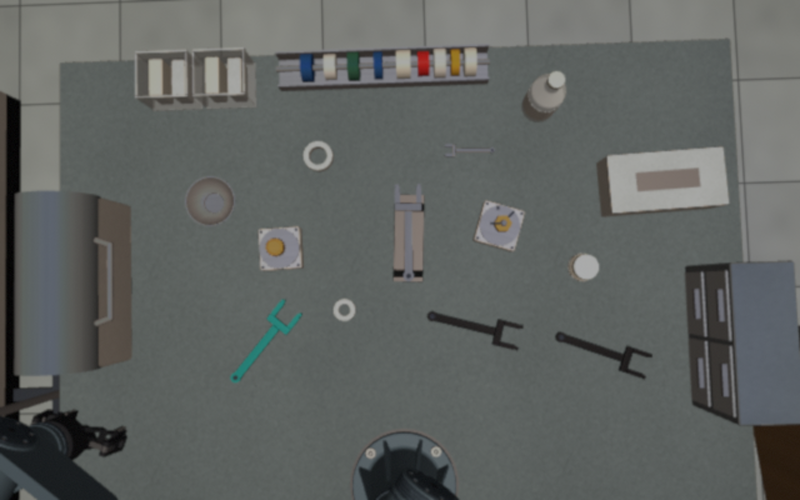

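View pics/side0.png

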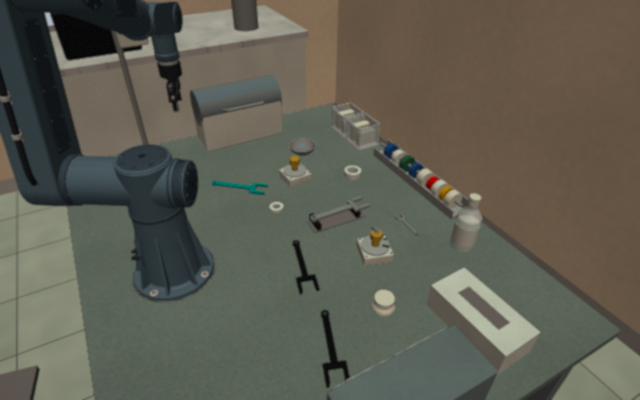

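The top view (1.25x) shows these candidates:
- **Wrenches:** steel on its rest at (408,235), which is the one to use. The others are turquoise (265,340), black (475,330) and (605,355), and small (468,150).
- **Outlets:** hex nut with nipple and ribs at (500,225), which is the one to use. The capped one is at (280,248).

Next is one close crop to check the choice.

```bash
cat > h.py <<'E'
import numpy as np,cv2
from workcell import env
from scipy.spatial.transform import Rotation as Rn
def ray(m,u,v,z,h=400):
    f=h/2/np.tan(np.radians(m["fovy"])/2)
    d=m["R"].T@np.array([(u-m["cx"])/f,(v-m["cy"])/f,1]);c=-m["R"].T@m["t"]
    return c+d*(z-c[2])/d[2]
def proj(m,X,h=400):
    f=h/2/np.tan(np.radians(m["fovy"])/2)
    p=m["R"]@np.asarray(X,float)+m["t"];return np.array([m["cx"]+f*p[0]/p[2],m["cy"]+f*p[1]/p[2]])
E
python3 - <<'E'
from h import *
im=cv2.imread("pics/top0.png")
c=im[140:235,305:430]  # 125x95
cv2.imwrite("pics/c1.png",cv2.resize(c,None,fx=6.3,fy=6.3,interpolation=cv2.INTER_CUBIC))
m=env.camera_model("top")
for p,z in(((400,180),40),((326,185),30),((224,198),40)):print(p,ray(m,*p,z))
E
```

```text
(400, 180) [ 547.23349216 -221.63630337   40.        ]
(326, 185) [540.64636878 -24.56349787  30.        ]
(224, 198) [513.16965578 248.8329057   40.        ]
```

View pics/c1.png

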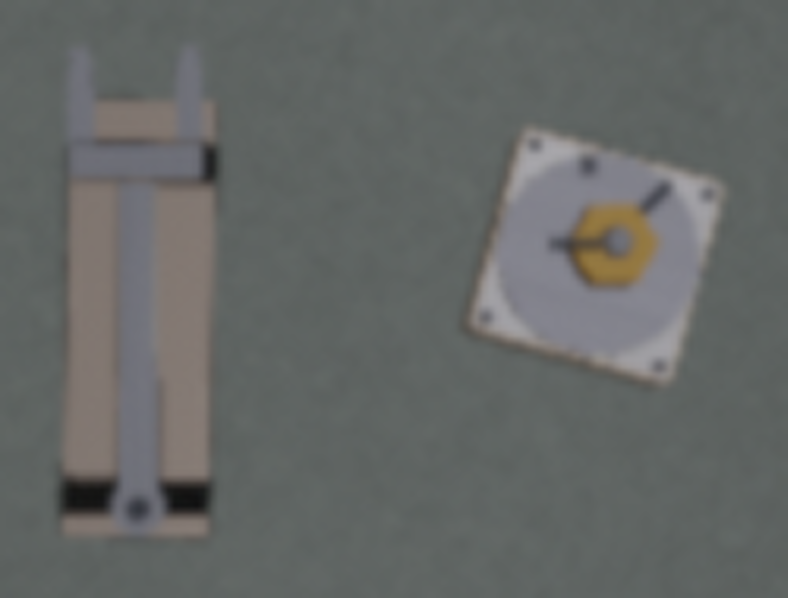

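The crop confirms both choices. The steel wrench has its jaw up at (135,60) and hole end at (137,508). The outlet nut is at (615,245), with pointer tip (552,243), short rib (588,165) and long rib (655,198).

```bash
cat >> h.py <<'E'
def rel(pos,yaw,s=None):
    "shift in tool axes (cm) and rotvec to reach world pos (mm) with tool down at yaw, from measured pose"
    s=s or env.read_state();R0=Rn.from_euler("xyz",s["tcp_rot"])
    R1=Rn.from_euler("xyz",[-np.pi/2,0,yaw])
    return np.round(np.r_[R0.inv().apply(np.asarray(pos)-s["position"])/10,(R0.inv()*R1).as_rotvec()],3)
E
python3 - <<'E'
from h import *
m=env.camera_model("top")
g=lambda u,v,z:ray(m,305+u/6.3,140+v/6.3,z)[:2]
C=[g(*p,34) for p in((526,128),(722,185),(670,382),(468,328))];o=np.mean(C,0)
print("centre",o,"nipple",g(618,240,100),"nut",g(615,245,86))
yaw=lambda d:np.arctan2(d[1],d[0])
print("x axis",yaw(C[0]-C[3]),yaw(C[1]-C[2]),"pointer",yaw(g(552,243,86)-o),"short",yaw(g(588,165,45)-o),"long",yaw(g(655,198,45)-o))
a,b=g(135,53,35),g(138,508,40);print("wrench",yaw(g(135,160,35)-g(138,508,35)),"mid of supports",[g(*p,30) for p in((65,497),(208,497),(72,162),(216,162))], "hole",g(138,508,40),"tips",g(80,47,40),g(190,47,40))
w=env.camera_model("wrist");c=-w["R"].T@w["t"];s=env.read_state()
print("cam in tool",Rn.from_euler("xyz",s["tcp_rot"]).inv().apply(c-s["position"]))
print(rel([*o,210],-1.59))
E
```

```text
centre [ 546.27490592 -221.56050271] nipple [ 546.52362486 -221.12247176] nut [ 545.8084841  -221.90481839]
x axis -0.31551016587505204 -0.29454347537899067 pointer 1.5261427143899704 short 0.09811353444366197 long -0.8136777508965785
wrench -0.02064723632120808 mid of supports [array([450.5719706 ,   6.66410602]), array([448.82874122, -54.02370939]), array([ 5.93461141e+02, -3.35955429e-01]), array([591.5681454 , -61.78653528])] hole [444.88236553 -24.22494752] tips [641.22981788  -5.32332251] [639.75780356 -52.01696928]
cam in tool [ -83.93590544 -141.62830485    1.02945407]
[ 5.891e+01  2.124e+00 -5.990e+01  1.000e-03  1.246e+00  1.000e-03]
```

Call:
{"api": "play_rows", "payload": {
  "rows": [
    [58.9,2,-59.9,0,1.27,0],
    [58.9,2,-59.9,0,1.27,0],
    [58.9,2,-59.9,0,1.27,0],
    [58.9,2,-59.9,0,1.27,0],
    [58.9,2,-59.9,0,1.27,0],
    [58.9,2,-59.9,0,1.27,0],
    [58.9,2,-59.9,0,1.27,0],
    [58.9,2,-59.9,0,1.27,0],
    [58.9,2,-59.9,0,1.27,0],
    [58.9,2,-59.9,0,1.27,0],
    [58.9,2,-59.9,0,1.27,0],
    [58.9,2,-59.9,0,1.27,0]
  ]
}}

```text
time: 1.65
position: [509.0, -141.2, 213.2]
tcp_rot: [-1.571, 0.0, -1.614]
force: [1.3, 0.0, 1.0]
gripper_width: 85.5
```

```bash
python3 - <<'E'
from h import *
s=env.read_state();print(s["position"],s["tcp_rot"],s["joint_pos"],rel([546.4,-221.5,190],-1.616))
E
```

```text
[ 508.97596874 -141.2234842   213.22394904] [-1.57075994e+00  2.47695850e-04 -1.61432878e+00] [-4.95715974e-01  9.34658344e-02  1.74295423e+00  2.47371209e-04
  1.30524810e+00 -4.52248445e-01] [ 7.858e+00  2.321e+00  4.088e+00 -0.000e+00  2.000e-03 -0.000e+00]
```

Call:
{"api": "play_rows", "payload": {
  "rows": [
    [7.86,2.3,4.1,0,0,0],
    [7.86,2.3,4.1,0,0,0],
    [7.86,2.3,4.1,0,0,0],
    [7.86,2.3,4.1,0,0,0],
    [7.86,2.3,4.1,0,0,0]
  ]
}}

```text
time: 2.28
position: [546.0, -218.3, 190.9]
tcp_rot: [-1.57, -0.0, -1.613]
force: [0.6, -0.8, 0.4]
gripper_width: 85.1
```

```bash
python3 - <<'E'
from h import *
import json
s=env.read_state();print(s["position"],s["tcp_rot"],s["joint_velocities"])
m=env.camera_model("wrist");im=env.grab_frame("wrist")[:,:,::-1].copy()
np.savez("pics/w1.npz",**m)
for z,X in ((100,[546.4,-221.5,100]),(86,[546.4,-221.5,86])):print(z,proj(m,X))
cv2.imwrite("pics/w1.png",cv2.resize(im,None,fx=1.25,fy=1.25))
E
```

```text
[ 546.0428331  -218.34593492  190.8758299 ] [-1.57044511e+00 -4.77369823e-05 -1.61254826e+00] [ 0.00136808 -0.00438407 -0.00333687 -0.00022213 -0.00181756 -0.00100015]
100 [319.75182557 210.96430334]
86 [319.78044981 204.80110132]
```

View pics/w1.png

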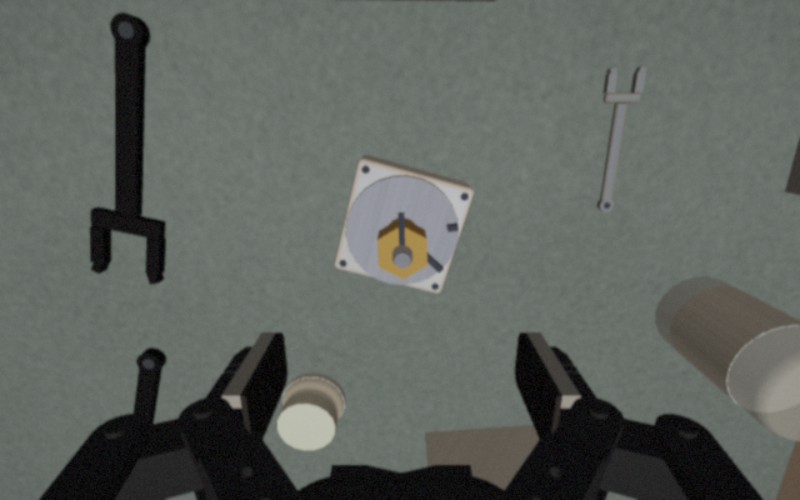

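The wrist view is square over the outlet. Nipple top is at (402,258), pointer tip (402,214), base corners (363,158), (473,188), (438,292), (337,267), short rib (452,227) and long rib (434,261).

```bash
python3 - <<'E'
from h import *
m=dict(np.load("pics/w1.npz"));g=lambda u,v,z:ray(m,u/1.25,v/1.25,z)[:2]
C=[g(*p,34) for p in((363,158),(473,188),(438,292),(337,267))];o=np.mean(C,0)
print(o,g(402,258,100)); yaw=lambda d:np.arctan2(d[1],d[0])
n=g(402,258,100)
print([yaw(C[i]-C[j]) for i,j in((1,0),(2,3))],"ptr",yaw(g(402,214,86)-n),"short",yaw(g(452,227,45)-o),"long",yaw(g(434,261,45)-o), np.linalg.norm(g(402,214,86)-n),np.linalg.norm(g(452,227,45)-o),np.linalg.norm(C[1]-C[0]))
print(proj(m,[546.3,-220.5,86]))
E
```

```text
[ 548.72637864 -218.13494224] [ 547.97254469 -217.83082355]
[np.float64(-0.3056295155734259), np.float64(-0.30550333937092045)] ptr 1.5274092531986527 short 0.08105558380451951 long -0.7950519824437613 24.15020479908304 36.54671795536774 83.68628787392682
[319.60356625 203.64261788]
```

Call:
{"api": "play_rows", "payload": {
  "rows": [
    [0.13,8,0.13,0,0,0],
    [0.13,13.5,0.13,0,0,0],
    [0.13,13.5,0.13,0,0,0],
    [0.13,13.5,0.13,0,0,0],
    [0.13,13.5,0.13,0,0,0]
  ],
  "grip": 0.2
}}

```text
time: 2.95
position: [549.5, -222.0, 58.7]
tcp_rot: [-1.566, -0.003, -1.613]
force: [0.6, 0.3, -0.1]
gripper_width: 51.3
```

Call:
{"api": "play_rows", "payload": {
  "rows": [
    [0,0,0,0,0,0],
    [0,0,0,0,0,0],
    [0,0,0,0,0,0],
    [0,0,0,0,0,0],
    [0,0,0,0,0,0],
    [0,0,0,0,0,0]
  ],
  "grip": -1,
  "grip_force": 40
}}

```text
time: 3.7
position: [546.8, -221.7, 58.1]
tcp_rot: [-1.572, -0.002, -1.613]
force: [-10.0, 0.4, 13.6]
gripper_width: 31.3
```

Call:
{"api": "play_rows", "payload": {
  "rows": [
    [0,0,-0.1,0,0,0],
    [0,0,-0.1,0,0.12,0],
    [0,0,-0.1,0,0.24,0],
    [0,0,-0.1,0,0.36,0]
  ]
}}

```text
time: 4.2
position: [546.4, -221.5, 58.2]
tcp_rot: [-1.57, -0.002, -1.977]
force: [-7.5, 0.5, 11.8]
gripper_width: 31.6
```

Call:
{"api": "play_rows", "payload": {
  "rows": [
    [0,0,0,0,0.12,0],
    [0,0,0,0,0.24,0],
    [0,0,0,0,0.36,0],
    [0,0,0,0,0.48,0],
    [0,0,0,0,0.6,0],
    [0,0,0,0,0.72,0],
    [0,0,0,0,0.84,0],
    [0,0,0,0,0.96,0],
    [0,0,0,0,1.08,0],
    [0,0,0,0,1.08,0]
  ]
}}

```text
time: 5.45
position: [545.6, -220.5, 58.1]
tcp_rot: [-1.571, -0.002, -3.055]
force: [-10.7, 4.2, 15.6]
gripper_width: 31.4
```

Call:
{"api": "play_rows", "payload": {
  "rows": [
    [0,0,0,0,0,0],
    [0,0,0,0,0,0],
    [0,0,0,0,0,0],
    [0,0,0,0,0,0]
  ],
  "grip": 0.4
}}

```text
time: 5.95
position: [546.4, -220.8, 55.4]
tcp_rot: [-1.571, 0.0, -3.054]
force: [-0.0, -0.6, 0.2]
gripper_width: 59.7
```

Call:
{"api": "play_rows", "payload": {
  "rows": [
    [0,-6,0,0,0,0],
    [0,-13.2,0,0,0,0],
    [0,-13.2,0,0,0,0],
    [0,-13.2,0,0,0,0],
    [0,-13.2,0,0,0,0]
  ]
}}

```text
time: 6.58
position: [545.3, -220.1, 185.3]
tcp_rot: [-1.573, -0.003, -3.054]
force: [0.7, -0.2, -1.1]
gripper_width: 59.9
```

```bash
python3 - <<'E'
from h import *
s=env.read_state();print(s["position"],s["tcp_rot"],s["joint_pos"])
m=env.camera_model("wrist");im=env.grab_frame("wrist")[:,:,::-1].copy()
np.savez("pics/w2.npz",**m)
u,v=proj(m,[546.4,-221.4,86]).astype(int);print(u,v)
a,b=max(u-70,0),max(v-55,0);print(a,b)
cv2.imwrite("pics/w2.png",cv2.resize(im[b:b+100,a:a+140],None,fx=5,fy=5,interpolation=cv2.INTER_CUBIC))
E
```

```text
[ 545.27914696 -220.07328721  185.26741724] [-1.57303560e+00 -2.80148427e-03 -3.05384117e+00] [-5.85306191e-01  2.55457037e-01  1.61424086e+00  4.74957058e-06
  1.27548121e+00  8.97740398e-01]
323 202
253 147
```

View pics/w2.png

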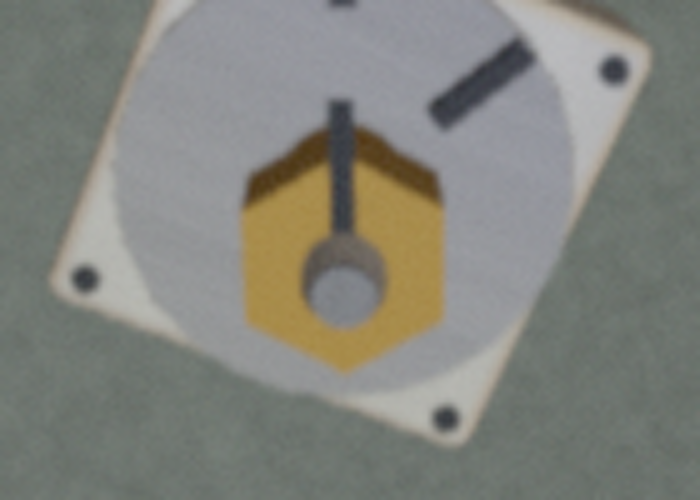

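The pointer now points straight at the short rib, and the nut has been let go. The nipple is at (344,297) in the crop. The grip readings put the nut axis at about (546.3,-220.7). Next I move over the wrench.

```bash
python3 - <<'E'
from h import *
m=dict(np.load("pics/w2.npz"));print(ray(m,253+344/5,147+297/5,100))
print(rel([529,-26.5,180],-3.17))
E
```

```text
[ 547.97073788 -219.91824579  100.        ]
[-8.3000e-02  5.5700e-01 -1.9423e+01  2.0000e-03  1.1600e-01  3.0000e-03]
```

Call:
{"api": "play_rows", "payload": {
  "rows": [
    [-0.1,0,-6,0,0.06,0],
    [-0.1,0.5,-12,0,0.12,0],
    [-0.1,0.5,-17,0,0.12,0],
    [-0.1,0.5,-19.4,0,0.12,0],
    [-0.1,0.5,-19.4,0,0.12,0],
    [-0.1,0.5,-19.4,0,0.12,0],
    [-0.1,0.5,-19.4,0,0.12,0]
  ]
}}

```text
time: 7.5
position: [530.3, -28.5, 182.0]
tcp_rot: [-1.571, -0.001, 3.108]
force: [0.3, -0.6, 0.4]
gripper_width: 59.8
```

```bash
python3 - <<'E'
from h import *
s=env.read_state();print(s["position"],s["tcp_rot"])
m=env.camera_model("wrist");im=env.grab_frame("wrist")[:,:,::-1].copy()
np.savez("pics/w3.npz",**m)
cv2.imwrite("pics/w3.png",cv2.resize(im,None,fx=1.25,fy=1.25))
E
```

```text
[530.34687632 -28.54090035 182.04293804] [-1.57068921e+00 -6.37281506e-04  3.10795714e+00]
```

View pics/w3.png

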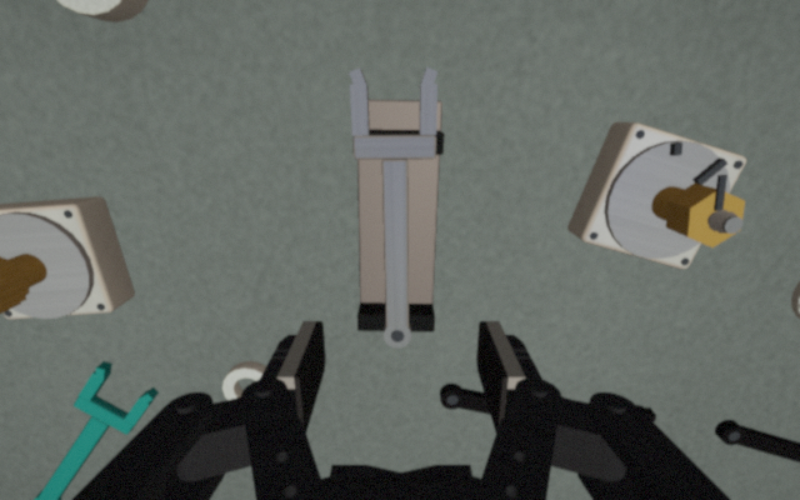

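The wrench handle runs from (398,336) to (395,160), head bar from row 160 to 135, with tips at (357,70) and (431,70). Supports are at rows 318 and 145.

```bash
python3 - <<'E'
from h import *
m=dict(np.load("pics/w3.npz"));g=lambda u,v,z:ray(m,u/1.25,v/1.25,z)[:2]
for n,p in dict(hole=(398,336,40),head=(395,160,40),tl=(357,70,40),tr=(431,70,40),sup1=(384,304,30),sup1r=(434,304,30),sup1l=(359,304,30),supR=(440,131,30)).items():print(n,g(*p))
a,b=g(398,336,40),g(395,160,40);print(np.arctan2(*(b-a)[::-1]))
E
```

```text
hole [446.04513232 -22.70483475]
head [584.27669461 -25.66503926]
tl [641.77816094  -3.48452082]
tr [640.14897412 -50.95806313]
sup1 [469.81018035 -12.23452112]
sup1r [468.4372259 -52.4411583]
sup1l [470.49669844   7.86999444]
supR [601.88068021 -57.56430343]
-0.021411550839811992
```

Call:
{"api": "play_rows", "payload": {
  "rows": [
    [0.18,5,-0.23,0,-0.01,0],
    [0.18,10,-0.23,0,-0.01,0],
    [0.18,14,-0.23,0,-0.01,0],
    [0.18,16.4,-0.23,0,-0.01,0],
    [0.18,16.4,-0.23,0,-0.01,0],
    [0.18,16.4,-0.23,0,-0.01,0],
    [0.18,16.4,-0.23,0,-0.01,0]
  ]
}}

```text
time: 8.43
position: [529.9, -25.6, 20.0]
tcp_rot: [-1.57, 0.003, 3.119]
force: [-0.6, -0.1, 0.6]
gripper_width: 59.8
```

Call:
{"api": "play_rows", "payload": {
  "rows": [
    [0.1,0.3,0.05,0,0,0],
    [0.1,0.3,0.05,0,0,0],
    [0.1,0.3,0.05,0,0,0]
  ]
}}

```text
time: 8.8
position: [527.7, -25.5, 15.6]
tcp_rot: [-1.571, 0.0, 3.119]
force: [-0.0, 0.2, -0.8]
gripper_width: 59.4
```

Call:
{"api": "play_rows", "payload": {
  "rows": [
    [0,0,0,0,0,0],
    [0,0,0,0,0,0],
    [0,0,0,0,0,0],
    [0,0,0,0,0,0],
    [0,0,0,0,0,0],
    [0,0,0,0,0,0],
    [0,0,0,0,0,0]
  ],
  "grip": -1,
  "grip_force": 80
}}

```text
time: 9.68
position: [527.8, -25.6, 15.7]
tcp_rot: [-1.571, 0.0, 3.119]
force: [-0.7, 0.5, 4.6]
gripper_width: 16.1
```

Call:
{"api": "play_rows", "payload": {
  "rows": [
    [0,-3,0,0,0,0],
    [0,-6,0,0,0,0],
    [0,-9,0,0,0,0],
    [4,-9,0,0,0,0],
    [8,-9,0,0,0,0],
    [13,-9,2,0,0,0],
    [13,-9,6,0,-0.05,0],
    [13,-9,11,0,-0.1,0],
    [13,-9,16,0,-0.1,0],
    [13,-9,20.5,0,-0.1,0],
    [13,-9,20.5,0,-0.1,0],
    [13,-9,20.5,0,-0.1,0]
  ]
}}

```text
time: 11.18
position: [392.3, -226.7, 104.6]
tcp_rot: [-1.573, -0.001, -3.065]
force: [0.1, 0.3, -2.4]
gripper_width: 16.7
```

```bash
python3 - <<'E'
from h import *
s=env.read_state();print(s["position"],s["tcp_rot"],s["gripper_width"],rel([396.2,-233.9,55.7],-3.054))
m=env.camera_model("wrist");im=env.grab_frame("wrist")[:,:,::-1].copy()
np.savez("pics/w4.npz",**m)
cv2.imwrite("pics/w4.png",im)
E
```

```text
[ 392.30905741 -226.74759412  104.55613148] [-1.57271837e+00 -1.38127183e-03 -3.06453597e+00] 16.74344770998381 [-3.400e-01  4.884e+00  7.520e-01  2.000e-03 -1.100e-02  1.000e-03]
```

View pics/w4.png

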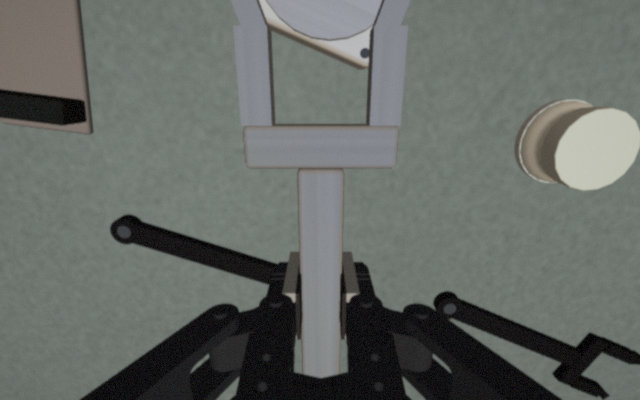

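The wrench is held straight: handle centred at column 321, head back edge at (321,168), throat edge at (321,125), prong inner edges at columns 270 and 370.

```bash
python3 - <<'E'
from h import *
m=dict(np.load("pics/w4.npz"));R=Rn.from_euler("xyz",[-1.5727,-.0014,-3.0645]);p=np.array([392.3,-226.75,104.56])
for uv in((321,168),(321,125),(321,300),(270,120),(370,120)):print(uv,R.inv().apply(ray(m,*uv,128.9)-p))
E
```

```text
(321, 168) [-58.13992364 -24.42056209  -0.47380021]
(321, 125) [-73.71428553 -24.44236937  -0.47216161]
(321, 300) [ -0.24190501 -24.33949307  -0.47989173]
(270, 120) [-75.44782628 -24.41056393 -18.45442869]
(370, 120) [-75.4307917  -24.47764055  16.79341998]
```

Call:
{"api": "play_rows", "payload": {
  "rows": [
    [0,2,0.74,0,-0.01,0],
    [0,4.88,0.74,0,-0.01,0],
    [0,4.88,0.74,0,-0.01,0],
    [0,4.88,0.74,0,-0.01,0],
    [0,4.88,0.74,0,-0.01,0]
  ]
}}

```text
time: 11.85
position: [394.5, -235.3, 57.8]
tcp_rot: [-1.569, 0.001, -3.053]
force: [0.1, 0.5, -2.6]
gripper_width: 16.4
```

```bash
python3 - <<'E'
from h import *
s=env.read_state();print(s["position"],s["tcp_rot"],s["gripper_width"],rel([393,-234.2,55.7],-3.054),rel([453,-228.9,55.7],-3.054))
m=env.camera_model("wrist");im=env.grab_frame("wrist")[:,:,::-1].copy()
cv2.imwrite("pics/w5.png",im[:220,200:440].repeat(2,0).repeat(2,1))
E
```

```text
[ 394.46708178 -235.28909014   57.82493417] [-1.56913651e+00  1.35929111e-03 -3.05313738e+00] 16.356383282527293 [ 0.137  0.212 -0.122 -0.002  0.001 -0.001] [-5.887e+00  2.200e-01 -1.200e-01 -2.000e-03  1.000e-03 -1.000e-03]
```

View pics/w5.png

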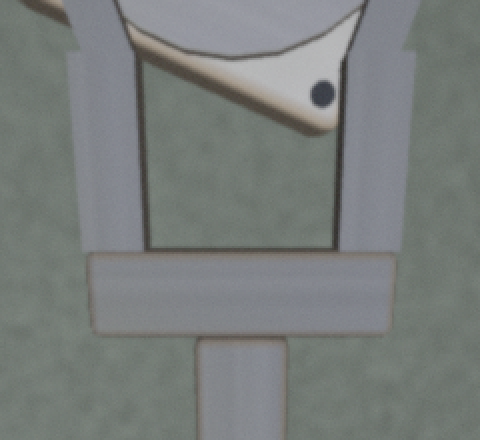

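The view shows the jaw empty and clear of the nut, which is still out of frame ahead. I'll advance part way.

Call:
{"api": "play_rows", "payload": {
  "rows": [
    [-0.8,0.2,-0.12,0,0,0],
    [-1.6,0.2,-0.12,0,0,0],
    [-2.4,0.2,-0.12,0,0,0],
    [-2.8,0.2,-0.12,0,0,0],
    [-2.8,0.2,-0.12,0,0,0],
    [-2.8,0.2,-0.12,0,0,0]
  ]
}}

```text
time: 12.65
position: [421.3, -231.2, 54.5]
tcp_rot: [-1.571, -0.0, -3.054]
force: [0.5, -0.2, -3.1]
gripper_width: 15.9
```

```bash
python3 - <<'E'
from h import *
s=env.read_state();print(s["position"],s["tcp_rot"],rel([453,-228.9,55.7],-3.054))
m=env.camera_model("wrist");im=env.grab_frame("wrist")[:,:,::-1].copy()
print(proj(m,[546.3,-220.7,100]),proj(m,[546.3,-220.7,80]))
cv2.imwrite("pics/w6.png",im[:200,200:440].repeat(2,0).repeat(2,1))
E
```

```text
[ 421.25160777 -231.21008376   54.4975604 ] [-1.57111262e+00 -3.62388470e-04 -3.05377757e+00] [-3.183 -0.121  0.048  0.     0.     0.   ]
[325.08116646 -85.91724298] [324.21536918 -51.78481004]
```

View pics/w6.png

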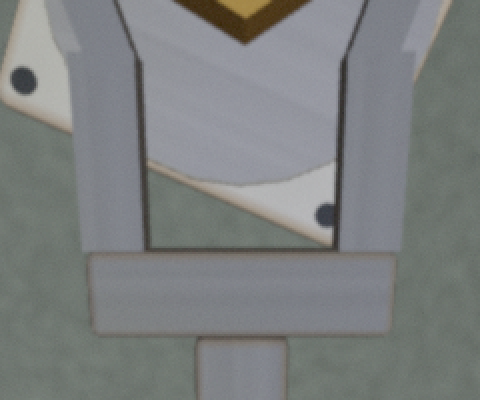

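The nut corner at (245,18) is centred between the prongs at 138 and 345 to about 0.5 mm. I'll insert fully.

Call:
{"api": "play_rows", "payload": {
  "rows": [
    [-0.6,-0.1,0.05,0,0,0],
    [-1.2,-0.1,0.05,0,0,0],
    [-1.8,-0.1,0.05,0,0,0],
    [-2.4,-0.1,0.05,0,0,0],
    [-2.9,-0.1,0.05,0,0,0],
    [-3.15,-0.1,0.05,0,0,0],
    [-3.15,-0.1,0.05,0,0,0],
    [-3.15,-0.1,0.05,0,0,0]
  ]
}}

```text
time: 13.7
position: [452.7, -229.0, 55.6]
tcp_rot: [-1.571, -0.0, -3.054]
force: [-0.1, -0.1, -2.3]
gripper_width: 16.0
```

```bash
python3 - <<'E'
from h import *
s=env.read_state();print(s["position"],s["tcp_rot"],s["joint_pos"],rel([453,-228.9,55.7],-3.054))
m=env.camera_model("wrist");im=env.grab_frame("wrist")[:,:,::-1].copy()
cv2.imwrite("pics/w7.png",im[:200,200:440].repeat(2,0).repeat(2,1))
def path(N,r,yaw0,n,dth):
    s=env.read_state();R0=Rn.from_euler("xyz",s["tcp_rot"])
    for k in range(1,n+1):
        y=yaw0-dth*k  # wrench yaw
        print(rel([N[0]-r*np.cos(y),N[1]-r*np.sin(y),55.7],y-np.pi,s).tolist())
path((546.3,-220.7),93.6,0.0876,10,0.11)
E
```

```text
[ 452.70093932 -228.99544798   55.56017432] [-1.57095059e+00 -2.21118330e-04 -3.05381510e+00] [-7.02617284e-01  2.70911990e-01  1.90010417e+00 -5.88792140e-05
  9.70841697e-01  7.80434761e-01] [-0.031 -0.014 -0.007  0.     0.     0.   ]
[-0.095, -0.01, -1.04, 0.0, 0.11, 0.0]
[-0.264, -0.01, -2.055, 0.0, 0.22, 0.0]
[-0.543, -0.01, -3.045, 0.0, 0.33, 0.0]
[-0.93, -0.01, -3.999, 0.0, 0.44, 0.0]
[-1.419, -0.01, -4.904, 0.0, 0.55, 0.0]
[-2.004, -0.01, -5.751, 0.0, 0.66, 0.0]
[-2.679, -0.01, -6.528, 0.0, 0.77, 0.0]
[-3.435, -0.01, -7.226, 0.0, 0.88, 0.0]
[-4.263, -0.01, -7.837, 0.0, 0.99, 0.0]
[-5.153, -0.01, -8.354, 0.0, 1.1, 0.0]
```

View pics/w7.png

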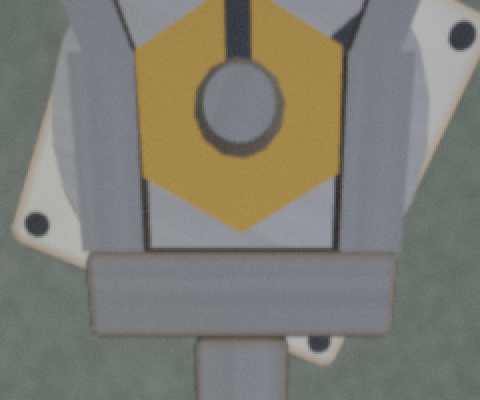

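The nut is seated fully in the jaw, with nipple at (240,102), pointer up at column 238 and a 2–3 mm throat gap. I'll pull through 1.08 rad of arc, which includes about 0.19 rad of jaw slack.

Call:
{"api": "play_rows", "payload": {
  "rows": [
    [-0.03,0,-0.52,0,0.055,0],
    [-0.1,0,-1.04,0,0.11,0],
    [-0.26,0,-2.06,0,0.22,0],
    [-0.54,0,-3.05,0,0.33,0],
    [-0.93,0,-4.0,0,0.44,0],
    [-1.42,0,-4.9,0,0.55,0],
    [-2.0,0,-5.75,0,0.66,0],
    [-2.68,0,-6.53,0,0.77,0],
    [-3.44,0,-7.23,0,0.88,0],
    [-4.0,0,-7.65,0,0.95,0],
    [-4.0,0,-7.65,0,0.95,0]
  ]
}}

```text
time: 15.12
position: [485.5, -149.0, 55.4]
tcp_rot: [-1.57, -0.001, 2.281]
force: [-2.3, 0.5, -1.2]
gripper_width: 16.3
```

```bash
python3 - <<'E'
from h import *
s=env.read_state();print(s["position"],s["tcp_rot"],s["force"],s["joint_pos"][5])
w=s["tcp_rot"][2]+np.pi;w=(w+np.pi)%(2*np.pi)-np.pi
print("wrench yaw",w)
m=env.camera_model("wrist");im=env.grab_frame("wrist")[:,:,::-1].copy()
np.savez("pics/w8.npz",**m);cv2.imwrite("pics/w8.png",im[:200,200:440].repeat(3,0).repeat(3,1))
for k in(0.95,1.0,1.04,1.08):
    y=0.0876-k;print(k,rel([546.3-93.6*np.cos(y),-220.7-93.6*np.sin(y),55.7],y-np.pi,s).tolist())
E
```

```text
[ 485.54395946 -149.04269067   55.41807123] [-1.57014468e+00 -9.67536534e-04  2.28058473e+00] [-2.34703907  0.5051824  -1.19851059] 1.9003124962948208
wrench yaw -0.8610079268282984
0.95 [-0.034, -0.028, 0.048, -0.001, 0.001, 0.001]
1.0 [-0.047, -0.029, -0.419, -0.001, 0.051, 0.001]
1.04 [-0.074, -0.029, -0.793, -0.001, 0.091, 0.001]
1.08 [-0.115, -0.029, -1.165, -0.001, 0.131, 0.001]
```

View pics/w8.png

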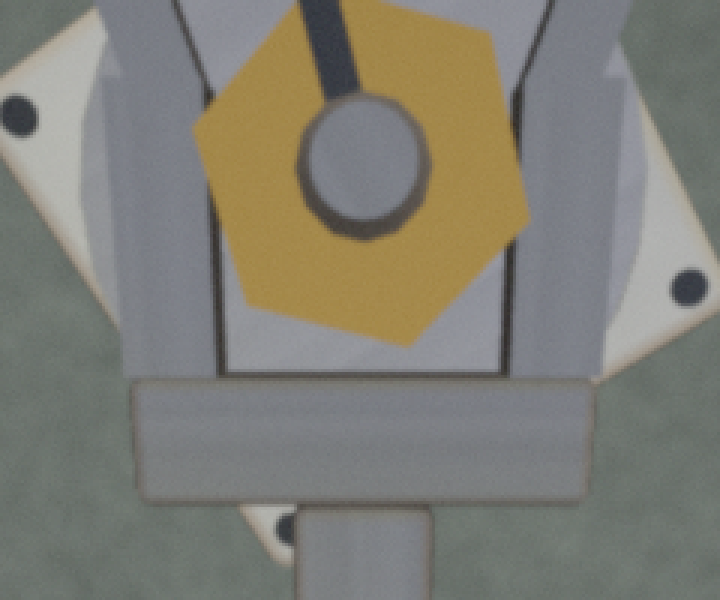

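The pointer lags the wrench by about 0.26 rad of slack, so the nut is at about 2.29. I'll pull about 0.19 rad further.

Call:
{"api": "play_rows", "payload": {
  "rows": [
    [-0.05,0,-0.45,0,0.05,0],
    [-0.08,0,-0.85,0,0.1,0],
    [-0.14,0,-1.3,0,0.145,0],
    [-0.2,0,-1.72,0,0.19,0],
    [-0.2,0,-1.72,0,0.19,0],
    [-0.2,0,-1.72,0,0.19,0]
  ]
}}

```text
time: 15.92
position: [499.7, -139.1, 55.3]
tcp_rot: [-1.57, -0.002, 2.091]
force: [-2.5, 5.4, -1.6]
gripper_width: 16.5
```

```bash
python3 - <<'E'
from h import *
s=env.read_state();print(s["position"],s["tcp_rot"],s["force"])
print("wrench yaw",s["tcp_rot"][2]-np.pi)
y=s["tcp_rot"][2]-np.pi
m=env.camera_model("wrist");im=env.grab_frame("wrist")[:,:,::-1].copy()
np.savez("pics/w9.npz",**m);cv2.imwrite("pics/w9.png",im)
for n in("w7","w8","w9"):   # nut orientation by minAreaRect-like hull of the brass colour
    a=cv2.imread(f"pics/{n}.png")
    if n=="w9":a=a[:200,200:440]
    else: a=cv2.resize(a,(240,200),interpolation=cv2.INTER_AREA)
    b,g,r=[a[...,i].astype(int) for i in range(3)]
    k=((r-b>60)&(r>110)).astype(np.uint8);c=max(cv2.findContours(k,0,1)[0],key=cv2.contourArea)
    h=cv2.approxPolyDP(cv2.convexHull(c),4,True)[:,0];print(n,h.tolist())
for back in (0.2,):
    yy=y+back
    for L in(93.6,110,130,170):print(L,rel([546.3-L*np.cos(yy),-220.7-L*np.sin(yy),55.7],yy-np.pi,s).tolist())
E
```

```text
[ 499.72618606 -139.14530989   55.33751207] [-1.57046792e+00 -1.55215940e-03  2.09084284e+00] [-2.52729735  5.39315364 -1.55883131]
wrench yaw -1.050749817566425
w7 [[103, 0], [134, 0], [170, 23], [168, 86], [120, 115], [71, 86], [68, 25]]
w8 [[98, 2], [126, 0], [162, 11], [175, 73], [136, 114], [82, 100], [65, 42]]
w9 [[95, 3], [122, 0], [160, 11], [174, 72], [134, 115], [82, 102], [63, 43]]
93.6 [-0.218, -0.036, 1.871, -0.0, -0.2, 0.002]
110 [1.389, -0.033, 2.196, -0.0, -0.2, 0.002]
130 [3.349, -0.03, 2.594, -0.0, -0.2, 0.002]
170 [7.27, -0.024, 3.388, -0.0, -0.2, 0.002]
```

Slack looks unchanged, so the nut is at about 2.48. I'll back the wrench off by the slack and withdraw it along the flats.

Call:
{"api": "play_rows", "payload": {
  "rows": [
    [-0.07,0,1.17,0,-0.125,0],
    [-0.33,0,2.33,0,-0.25,0],
    [-0.33,0,2.33,0,-0.25,0],
    [-0.33,0,2.33,0,-0.25,0]
  ]
}}

```text
time: 16.48
position: [482.3, -154.5, 55.9]
tcp_rot: [-1.571, 0.001, 2.337]
force: [0.5, 0.0, -2.5]
gripper_width: 16.4
```

```bash
python3 - <<'E'
from h import *
s=env.read_state();print(s["position"],s["tcp_rot"],s["force"])
m=env.camera_model("wrist");im=env.grab_frame("wrist")[:,:,::-1].copy()
a=im[:200,200:440]
b,g,r=[a[...,i].astype(int) for i in range(3)]
k=((r-b>60)&(r>110)).astype(np.uint8);c=max(cv2.findContours(k,0,1)[0],key=cv2.contourArea)
print(cv2.approxPolyDP(cv2.convexHull(c),4,True)[:,0].tolist())
E
```

```text
[ 482.33188477 -154.53168892   55.94706724] [-1.57113900e+00  1.27544779e-03  2.33677846e+00] [ 0.45391616  0.00763989 -2.48739389]
[[124, 4], [167, 31], [167, 92], [120, 122], [72, 97], [67, 35], [107, 5]]
```

Flats are parallel to the prongs again and there is no side force. Withdrawing.

Call:
{"api": "play_rows", "payload": {
  "rows": [
    [0.8,0,0,0,0,0],
    [1.6,0,0,0,0,0],
    [2.4,0,0,0,0,0],
    [3.2,0,0,0,0,0],
    [4,0,0,0,0,0],
    [5,0,0,0,0,0],
    [6,0,0,0,0,0],
    [7,0,0,0,0,0],
    [8,-1,0,0,0,0],
    [8,-4,0,0,0,0],
    [8,-6,0,0,0,0],
    [8,-6,0,0,0,0]
  ]
}}

```text
time: 18.02
position: [427.2, -97.0, 117.1]
tcp_rot: [-1.572, 0.004, 2.34]
force: [-0.4, -0.1, -2.3]
gripper_width: 16.8
```

```bash
python3 - <<'E'
from h import *
s=env.read_state();print(s["position"],s["tcp_rot"],s["force"],s["joint_pos"])
print(rel([500,-25.6,115],3.119),rel([527.8,-25.6,115],3.119))
m=env.camera_model("top");im=env.grab_frame("top")[:,:,::-1].copy()
cv2.imwrite("pics/t2.png",cv2.resize(im[135:235,300:460],None,fx=5,fy=5,interpolation=cv2.INTER_CUBIC))
E
```

```text
[427.22895929 -96.9898019  117.05424661] [-1.57200356  0.00374357  2.33950471] [-0.43819124 -0.13923118 -2.31093062] [-4.95491556e-01  1.25248320e-02  2.04353625e+00  2.38720060e-05
  1.08159822e+00  1.87737928e+00]
[ 7.3000e-02  2.1700e-01 -1.0194e+01 -0.0000e+00 -7.7900e-01 -4.0000e-03] [-1.8590e+00  2.2700e-01 -1.2192e+01 -0.0000e+00 -7.7900e-01 -4.0000e-03]
```

View pics/t2.png

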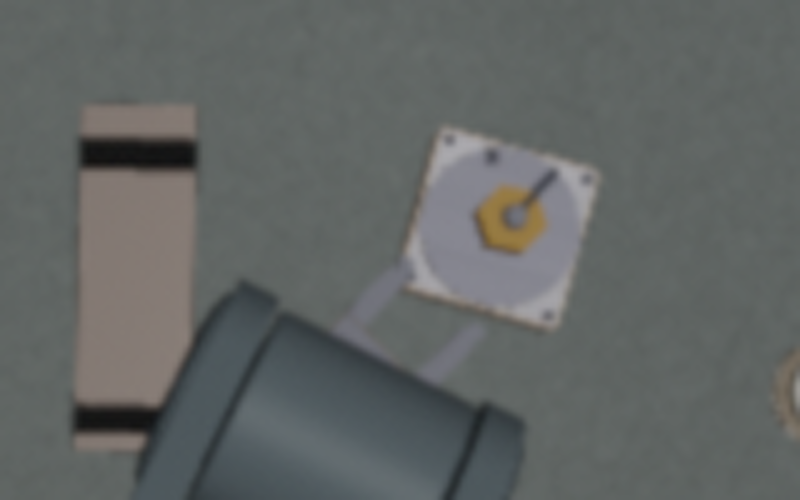

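The pointer line lies over the long rib: nipple (515,217), line end (553,172). Both rest supports are clear. Next I carry the wrench back over the rest.

Call:
{"api": "play_rows", "payload": {
  "rows": [
    [-0.3,0.2,-2,0,-0.13,0],
    [-0.6,0.2,-4,0,-0.26,0],
    [-0.9,0.2,-6,0,-0.39,0],
    [-1.2,0.2,-8,0,-0.52,0],
    [-1.5,0.2,-10,0,-0.65,0],
    [-1.85,0.2,-12.2,0,-0.78,0],
    [-1.85,0.2,-12.2,0,-0.78,0],
    [-1.85,0.2,-12.2,0,-0.78,0],
    [-1.85,0.2,-12.2,0,-0.78,0]
  ]
}}

```text
time: 19.2
position: [525.8, -25.4, 113.1]
tcp_rot: [-1.571, -0.001, 3.118]
force: [-0.4, -0.8, -2.3]
gripper_width: 16.4
```

```bash
python3 - <<'E'
from h import *
s=env.read_state();print(s["position"],s["tcp_rot"],s["gripper_width"],rel([527.8,-26.5,20],3.117),rel([527.8,-26.5,15.8],3.117))
E
```

```text
[525.8379615  -25.38997787 113.09233126] [-1.57092177e+00 -1.18714705e-03  3.11765512e+00] 16.35352738545265 [-2.100e-01  9.309e+00  1.070e-01  0.000e+00  1.000e-03  1.000e-03] [-2.100e-01  9.729e+00  1.070e-01  0.000e+00  1.000e-03  1.000e-03]
```

Call:
{"api": "play_rows", "payload": {
  "rows": [
    [-0.2,3,0.1,0,0,0],
    [-0.2,6,0.1,0,0,0],
    [-0.2,8,0.1,0,0,0],
    [-0.2,8.7,0.1,0,0,0],
    [-0.2,8.7,0.1,0,0,0],
    [-0.2,8.7,0.1,0,0,0]
  ]
}}

```text
time: 19.95
position: [529.5, -26.4, 27.7]
tcp_rot: [-1.57, 0.002, 3.119]
force: [-0.4, 0.3, -2.8]
gripper_width: 16.8
```

Next I lower about 12 mm to contact, in small steps.

Call:
{"api": "play_rows", "payload": {
  "rows": [
    [0.1,0.4,0,0,0,0],
    [0.1,0.7,0,0,0,0],
    [0.1,0.9,0,0,0,0],
    [0.1,1.0,0,0,0,0],
    [0.1,1.0,0,0,0,0],
    [0.1,1.0,0,0,0,0]
  ]
}}

```text
time: 20.7
position: [527.8, -26.1, 16.7]
tcp_rot: [-1.571, 0.0, 3.119]
force: [-0.7, 0.1, -2.7]
gripper_width: 16.1
```

Call:
{"api": "play_rows", "payload": {
  "rows": [
    [0,0.05,0,0,0,0],
    [0,0.1,0,0,0,0],
    [0,0.1,0,0,0,0],
    [0,0.1,0,0,0,0]
  ]
}}

```text
time: 21.2
position: [527.7, -26.1, 15.7]
tcp_rot: [-1.571, 0.0, 3.119]
force: [0.3, 0.5, -1.8]
gripper_width: 16.6
```

Call:
{"api": "play_rows", "payload": {
  "rows": [
    [0,0.05,0,0,0,0],
    [0,0.05,0,0,0,0]
  ]
}}

```text
time: 21.45
position: [527.8, -26.1, 15.7]
tcp_rot: [-1.571, -0.0, 3.119]
force: [-3.5, 0.6, 4.8]
gripper_width: 16.2
```

Call:
{"api": "play_rows", "payload": {
  "rows": [
    [0,0.05,0,0,0,0],
    [0,0,0,0,0,0],
    [0,0,0,0,0,0],
    [0,0,0,0,0,0]
  ],
  "grip": 0.3
}}

```text
time: 21.95
position: [527.7, -26.1, 15.1]
tcp_rot: [-1.571, 0.0, 3.119]
force: [0.7, 0.3, -0.3]
gripper_width: 55.5
```

Call:
{"api": "play_rows", "payload": {
  "rows": [
    [0,-3,0,0,0,0],
    [0,-8,0,0,0,0],
    [0,-13,0,0,0,0],
    [3,-17,0,0,0,0],
    [9,-20,0,0,0,0],
    [15,-20,0,0,0,0],
    [15,-20,0,0,0,0],
    [15,-20,0,0,0,0],
    [15,-20,0,0,0,0]
  ]
}}

```text
time: 23.08
position: [378.8, -23.1, 215.3]
tcp_rot: [-1.571, 0.0, 3.119]
force: [-0.7, 0.7, -0.0]
gripper_width: 55.4
```

```bash
python3 - <<'E'
from h import *
s=env.read_state();print(s["position"],s["force"],s["gripper_width"])
im=env.grab_frame("top")[:,:,::-1].copy();sd=env.grab_frame("side")[:,:,::-1]
a=cv2.resize(im[135:235,300:460],None,fx=5,fy=5,interpolation=cv2.INTER_CUBIC)
b=cv2.resize(sd[180:280,290:410],None,fx=3,fy=3,interpolation=cv2.INTER_CUBIC)
a=cv2.resize(a,(480,300));cv2.imwrite("pics/end.png",np.hstack([a,b[:300,:320]]))
o=cv2.imread("pics/top0.png");d=np.abs(o.astype(int)-im).max(2)
print([(n,int(d[v-18:v+18,u-30:u+30].max())) for n,u,v in(("small",375,120),("tapeW",254,125),("tapeS",275,248),("dish",168,160),("jar",468,213))])
E
```

```text
[378.82053477 -23.06625685 215.34815356] [-0.65518714  0.71686382 -0.01616446] 55.379958383580764
[('small', 3), ('tapeW', 3), ('tapeS', 52), ('dish', 3), ('jar', 3)]
```

The viewer has reached its picture limit, so I'll check the last state numerically against the first frame.

```bash
python3 - <<'E'
from h import *
im=env.grab_frame("top")[:,:,::-1].copy();o=cv2.imread("pics/top0.png")
d=np.abs(o.astype(int)-im).max(2)>25
for n,(u0,u1,v0,v1) in dict(wrench=(308,348,140,232),tapeS=(255,300,230,266),nut=(375,425,155,205)).items():
    ys,xs=np.nonzero(d[v0:v1,u0:u1]);print(n,len(xs),(xs.min()+u0,xs.max()+u0,ys.min()+v0,ys.max()+v0) if len(xs) else "")
def match(u0,u1,v0,v1):
    r=cv2.matchTemplate(im[v0-8:v1+8,u0-8:u1+8],o[v0:v1,u0:u1],cv2.TM_CCOEFF_NORMED);_,mx,_,l=cv2.minMaxLoc(r);return mx,l[0]-8,l[1]-8
print("tape",match(262,288,234,262),"head tips",match(312,342,146,172),"handle",match(316,340,170,195))
m=env.camera_model("top");X=ray(m,275,248,13);print(X)
E
```

```text
wrench 146 (np.int64(308), np.int64(337), np.int64(165), np.int64(231))
tapeS 117 (np.int64(284), np.int64(299), np.int64(230), np.int64(265))
nut 25 (np.int64(392), np.int64(406), np.int64(173), np.int64(179))
tape (0.978336751461029, 0, 0) head tips (0.9499462842941284, 0, 0) handle (0.8966662883758545, 0, 0)
[375.3211546  118.37281422  13.        ]
```

```bash
python3 -c "
from workcell import env
print(env.close_job())"
```

```text
the job is handed in; nothing more can be done
None
```

The job is done and handed in at about 23 s of the 70 s allowed. The hand-in gave no verdict, so what follows rests on my own checks.

- **Finger-tight by hand:** I turned the nut about 1.44 rad with the gripper and let go. The close view showed the pointer on the short rib (joint about 1.6).
- **Tightening with the wrench:** I pulled the nut on with the large steel wrench alone. The jaw had more play than I had calculated, 0.26 rad instead of 0.19, so I added a second short pull. A top view afterwards showed the pointer over the long rib. I put the joint at about 2.48.
- **Wrench on its rest:** I laid it back at the pose it was picked from. The head and handle matched the first top picture with no pixel shift (one pixel is about 2.7 mm).
- **Bystanders:** The small wrench, wide tape, dish and jar showed no change. The small tape matched with no shift; pixels that changed at the edge of its area are most likely the arm in front of it.
- **Robot:** It stood clear, with the force reading near zero.

I did not get a last visual look at the wrench because the picture limit was reached, so that check is numerical only. Its flatness was not measured separately. It was set down at the height it was picked up from, and the force reading showed it touching down before release.

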